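Pin the loose handle to the cast-iron griddle

TASK

Fit the loose handle to the cast-iron griddle: push its fork straight over the griddle's riveted tongue until it presses on the spring buffer, then take the tapered pin out of the keeper hole at the handle's end and drive it down through fork and tongue, feeling for the hidden hole and drawing the holes into line, until its collar sits flush on the fork. Ease the pin in without forcing it, let go, and leave the griddle and the other things where they stand.

Things in the scene. Friction and masses are not known exactly. Their poses are not given: they have to be found in the camera images.
- griddle: dark cast-iron griddle plate, 190 x 210 mm, rim 31 mm high, about 3 kg, loose on the worktop. Origin: centre of its underside, z up; x points out of the side with the tongue (a looped helper grip is opposite). The iron tongue, 26 mm wide, 8 mm thick (16 to 24 mm above the worktop), is riveted at x = 100 mm and reaches out to x = 139 mm, past the rim at x = 95 mm.
- lug_mid (a point): where the tongue's hole (vertical, 14 mm across) would be at its upper face, 24 mm up, with the tongue straight: griddle x = 126 mm, y = 0; axes as the griddle. The tongue swivels stiffly on its rivet (about 3 N at the hole) and stands anywhere up to 0.33 rad to either side, so the true hole lies up to 8.5 mm to the side of this point; that is not reported and has to be seen or felt.
- buffer (a joint): sprung steel frame, 42 mm wide, at the tongue's root, a bar above and one below it. 0 = fully out (outer face at griddle x = 112.5 mm); grows in m as pressed to the rim, stop at 0.008. Pushes out with 3 N at 0, 4.5 N at 0.005. With the holes in line it is pressed in about 0.0045; let go, it pushes the fork back out, its hole about 4.5 mm too far out, until the pin draws it in.
- handle: loose handle, 204 mm long, 0.25 kg, level on the worktop on a steel fork and a steel end block (36 x 30 x 33 mm). Origin: on the worktop below the fork's hole; x runs from fork to end block, z up. Dark wooden grip between, 26 mm wide, 8 to 33 mm above the worktop, x = 36 to 150 mm. Fitted to the griddle, its x axis points the same way as the griddle's.
- fork_hole (a point): fork's hole at its top face, 33 mm above the worktop; axes as the handle. The fork is two plates, 36 mm wide, from 18 mm before to 22 mm behind the hole, 26 to 33 and 0 to 14 mm above the worktop, each with a vertical 14 mm hole chamfered at its top; the slot between, 12 mm high, open at front and sides, takes the tongue.
- keeper_hole (a point): mouth of the keeper hole (14 mm across) in the top of the handle's end block, at handle x = 168 mm, 33 mm above the worktop; the pin hangs in it by its collar at the start
- draw_pin: turned steel pin, upright, 66 mm tall, about 0.1 kg. Origin: its nose tip, z up along it. The nose is 6 mm across and tapers out over 13 mm to a 12.5 mm round shank, up to the underside of the collar at z = 30 mm; collar 24 mm across, 4 mm thick; above it a round knob to grip, 16 mm across, z = 34 to 66 mm. Seated, its nose ends 3 mm above the worktop.
- pin_collar (a point): point on the pin's axis at the underside of its collar, 30 mm above the nose; same axes as the pin. Flush = at the height of point fork_hole.
- salt_mill: bystander: small white-topped salt shaker, 44 mm across, 90 mm tall, origin under its centre
- garlic: bystander: garlic bulb, 60 x 57 x 58 mm, origin under its centre
- egg_cup: bystander: cream stoneware egg cup, 49 mm across, 57 mm tall, origin under its centre
- peeler: bystander: blue-handled peeler lying flat, 170 x 25 x 18 mm, origin under its centre
- lemon: bystander: lemon, 71 x 53 x 51 mm, origin under its centre

How it is judged:
By the outcome, as a careful person would: the job done as asked, in the order asked, and still so for the second after the job is handed in, with the robot touching nothing.
It also fails if it takes over 72 s, if anything falls off the work surface, if the arm or the gripper's body presses on something with over 40 N, if the wrist force passes 120 N, or if a joint passes its speed limit or range.

ROBOT

A 6-joint arm with a two-finger parallel gripper is mounted at the origin on a cart in front of the work surface, level with it; the furniture and walls round the work are solid. World frame = base frame: x ahead of the robot, y to its left, z up, the work surface at z = 0. Lengths are in mm, angles in rad, forces in N, time in s.
With the tool pointing down it reaches from about 300 to 775 mm from the base axis. Payload 14.6 kg.
Tool frame: the origin (TCP) lies at the very end of the fingers, on their centre line; the grasp point (between the pads) lies 19 mm behind it (manip.grip_point_offset is the distance from the TCP to the grasp point, in mm); z points along the fingers, y is the line along which they close (so a half turn about z gives the same grasp; the last joint's range is limited). The gripper opens to 94 mm and grips with 3 to 60 N. Pads are 16 mm wide; open, the fingers measure 119 mm over their backs; the gripper's body (75 mm by 177 mm) begins 78 mm behind the grasp point.
Start: joints at [-1.331, 0.3, 1.521, -0, 1.321, -0.067], TCP at [166.098, -524.31, 205.446] pointing down, gripper open.
Joint ranges: [-3.03, 3.03], [-0.79, 2.21], [0.23, 2.52], [-1.04, 4.18], [0, 3.07], [-2.55, 2.55]. Speed limits (rad/s): [2.22, 2.22, 2.57, 3.14, 3.14, 3.14].

INTERFACE

Orientations are given as [roll, pitch, yaw] about the fixed x, y, z axes, in that order (R = Rz(yaw) Ry(pitch) Rx(roll)).
In Python, from cell import telemetry, eyes, manip gives the robot as it stands.
- The arm moves only by the tool play_rows, never from a script. Its arguments are lists of equal length, an entry for each row: "translation": the shift along the world's x, y, z in m, a list of three; "yaw": the turn about the world's z in rad. A call has 1 to 12 rows; each row is the pose to reach, as a shift and turn from the pose commanded when the call began; what a row does not reach only later rows make up. A row lasts 1/8 s, in which the tool goes at most 62.5 mm and 10.7 degrees, less where a joint would pass 70% of its speed; a pose out of reach is approached as far as the arm can. A call with a gripper value outside its range is refused whole. "hand" is the opening, from 0 (shut) to 1 (fully open), set as the call begins (left out, the last holds). The fingers move at their own pace and stop on an object; "force" is the grip in N (left out, the last holds). Time passes only in rows, so rows that repeat a pose let the fingers close. It gives the time, the measured TCP pose, the force, the opening and the grip force at its end, in the units of the state.
- telemetry.read_state(): the state, without advancing time (a new reading comes with each control period).
- eyes.camera(name): name is "scene" or "top" or "wrist"; returns a dict with "pixels" (400x640x3 uint8, red, green, blue), "fx", "fy", "cx", "cy" (pixels), "cam_to_world" (4x4, takes a point from camera to world coordinates); the wrist camera has in their place "T_tool_cam" (4x4, takes a point from camera to tool coordinates, whose origin is the TCP and whose axes are the flange's). Camera axes: x right, y up, looking along -z (the intrinsics and any distortion apply to the point x, -y, -z); pixel columns grow to the right and rows downward; lengths in mm; the calibration is good to about 2 mm. A picture is of the moment at which its call begins: read the wrist's pose just before it. There is no depth.
- manip.sign_off(): hands the job in; it is judged then, once.
The state is a dict: "clock": time; "joints": joint angles; "qd": joint speeds; "effort": joint torques, N m; "eef_pos": TCP position; "eef_rot": TCP orientation; "wrist_force": force on the tool from outside, world axes, zero at the start; "moment": the same for the moment, N m; "finger_gap": finger opening in mm; "finger_force": force on a finger pad.
Only numpy, scipy, OpenCV 4.12 (cv2) and the standard library are available. Lean on these libraries where they do the work, as an engineer would, in place of code of your own. Each camera call takes 0.05 s, during which the arm holds its last target. There are 200 camera calls.

## Working session

There is one attempt and no reset: what is moved stays moved. The work goes in short steps, Python scripts to look and compute and a tool call to move; the robot and the scene stay as the last step left them, time stands still between calls to the robot, and variables do not carry over. Pictures are saved under pics/ and viewed, at most 13 in all, crops included, and the job is handed in when it is done.

Besides the shell and the picture viewer there is one more tool, called by a JSON object that holds its "fn" and its "kwargs", one argument or row to a line. play_rows: Moves the arm, as the interface text tells. Its arguments: {"type":"object","properties":{"translation":{"type":"array","items":{"type":"array","items":{"type":"number"}}},"yaw":{"type":"array","items":{"type":"number"}},"hand":{"type":"number"},"force":{"type":"number"}},"required":["translation","yaw"]}

```bash
mkdir -p pics; ls
cat > h.py <<'E'
import numpy as np, cv2
from cell import telemetry, eyes, manip
def ray(c,u,v,T=None):
    T=np.array(c["cam_to_world"] if T is None else T)
    d=np.array([(u-c["cx"])/c["fx"],-(v-c["cy"])/c["fy"],-1.])
    return T[:3,3],T[:3,:3]@d
def onz(c,u,v,z,T=None):
    o,d=ray(c,u,v,T); return o+d*(z-o[2])/d[2]
def proj(c,p,T=None):
    T=np.array(c["cam_to_world"] if T is None else T)
    q=T[:3,:3].T@(np.array(p)-T[:3,3]); return c["cx"]+c["fx"]*q[0]/-q[2], c["cy"]-c["fy"]*q[1]/-q[2]
def wristT(c,s):
    from scipy.spatial.transform import Rotation as R
    T=np.eye(4);T[:3,:3]=R.from_euler('xyz',s["eef_rot"]).as_matrix();T[:3,3]=s["eef_pos"]
    return T@np.array(c["T_tool_cam"])
E
python3 - <<'E'
from h import *
for n in ("top","scene"):
    c=eyes.camera(n);cv2.imwrite(f"pics/{n}0.png",c["pixels"][:,:,::-1]);print({k:np.round(v,3).tolist() if not isinstance(v,str) else v for k,v in c.items() if k!="pixels"})
print(telemetry.read_state())
E
```

```text
pics
{'fx': 460.691, 'fy': 460.691, 'cx': 326.03, 'cy': 198.531, 'cam_to_world': [[0.0, 0.979, -0.205, 344.613], [-1.0, -0.0, -0.002, 100.407], [-0.002, 0.205, 0.979, 1174.123], [0.0, 0.0, 0.0, 1.0]]}
{'fx': 460.849, 'fy': 460.849, 'cx': 319.686, 'cy': 196.079, 'cam_to_world': [[-0.552, 0.353, -0.755, -424.327], [-0.833, -0.247, 0.494, 744.315], [-0.012, 0.902, 0.431, 625.071], [0.0, 0.0, 0.0, 1.0]]}
{'clock': 0.1, 'joints': array([-1.33061776e+00,  3.00434479e-01,  1.52148210e+00,  1.67630280e-05,
        1.32068528e+00, -6.66167945e-02]), 'qd': array([ 0.00041792, -0.00200319, -0.00075896,  0.00011804, -0.00090916,
        0.00053158]), 'effort': array([ 2.62324866e-03, -5.32645583e+01, -3.53284228e+01,  7.10226805e-02,
        2.34808191e-02, -6.68615644e-05]), 'eef_pos': array([ 166.04379473, -524.10986679,  204.94828511]), 'eef_rot': array([-3.14058677e+00, -8.33816786e-05,  3.06791164e-01]), 'wrist_force': array([-0.2817777 ,  0.10596384,  0.80211283]), 'moment': array([-0.02125545, -0.02577919,  0.01022661]), 'finger_force': 0.0, 'finger_gap': 93.88156803950497}
```

View pics/top0.png

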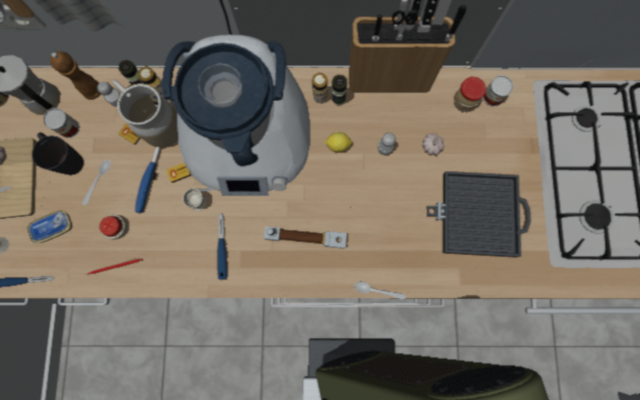

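View pics/scene0.png

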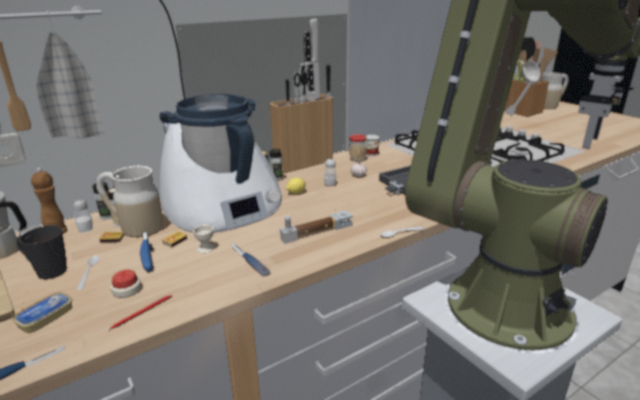

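Top view: handle with fork at (338,240) and pin/end block at (271,233); griddle centred at about (482,214), tongue pointing left (world +y) at (437,211). The peeler is at (222,245), and the egg cup at (195,198). I'll measure these roughly, then use the wrist camera.

Run:
```python
from h import *
c=eyes.camera("top");im=np.array(c["pixels"])
g=im.max(2)
m=(g<95).astype(np.uint8); m[:165]=0;m[265:]=0;m[:,:442]=0;m[:,524:]=0
m=cv2.morphologyEx(m,cv2.MORPH_OPEN,np.ones((5,5)))
cn=max(cv2.findContours(m,0,1)[0],key=cv2.contourArea)
r=cv2.minAreaRect(cn);print(r)
for p in cv2.boxPoints(r): print(p,onz(c,*p,31).round(1))
print("centre",onz(c,*r[0],31).round(1))
for n,p,z in (("fork",(338,240),33),("block",(271,233),33),("pin",(271,230),66),("tongue",(434,211),24)): print(n,onz(c,*p,z).round(1))
a=cv2.resize(im[215:260,255:355],None,fx=8,fy=8,interpolation=cv2.INTER_CUBIC)[:,:800]
b=cv2.resize(im[195:225,415:515],None,fx=8,fy=8,interpolation=cv2.INTER_CUBIC)[:240]
cv2.imwrite("pics/crop.png",np.vstack([a,b])[:600,:,::-1])
w=eyes.camera("wrist");print(w["fx"],w["cx"],w["cy"],np.round(w["T_tool_cam"],3).tolist())
```

```text
((482.0, 214.0), (84.0, 78.0), 90.0)
[443. 172.] [ 653.5 -197.    31. ]
[521. 172.] [ 653.4 -396.8   31. ]
[521. 256.] [ 439.  -378.3   31. ]
[443. 256.] [ 439.  -185.9   31. ]
centre [ 544.2 -289.4   31. ]
fork [478.4  73.2  33. ]
block [495.9 240.1  33. ]
pin [498.8 236.3  66. ]
tongue [ 553.2 -170.7   24. ]
297.85538721971494 324.71026057093775 200.2155963206857 [[0.001, 0.964, 0.267, 77.515], [1.0, -0.001, -0.0, -0.942], [0.0, 0.267, -0.964, -179.758], [0.0, 0.0, 0.0, 1.0]]
```

View pics/crop.png

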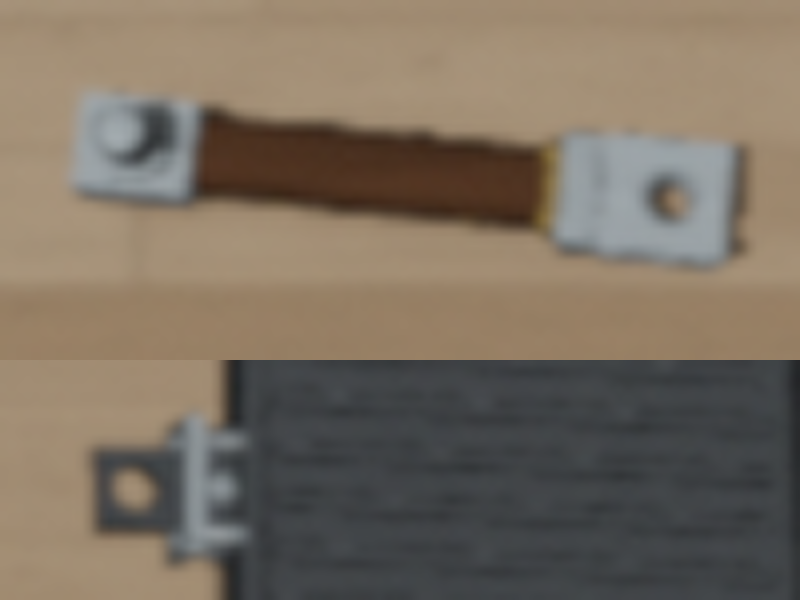

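Crop: fork hole at full-image (339,240), pin knob at (271,231), tongue hole at (431.6,211.2), with the tongue nearly straight. I'll move over the tongue for a wrist view.

{"fn": "play_rows", "kwargs": {
  "translation": [
    [0.02, 0.02, 0],
    [0.06, 0.05, 0],
    [0.1, 0.08, 0],
    [0.14, 0.12, -0.01],
    [0.18, 0.15, -0.02],
    [0.22, 0.18, -0.03],
    [0.26, 0.21, -0.04],
    [0.3, 0.25, -0.05],
    [0.34, 0.28, -0.055],
    [0.37, 0.31, -0.055],
    [0.387, 0.319, -0.055],
    [0.387, 0.319, -0.055]
  ],
  "yaw": [0.1, 0.22, 0.34, 0.46, 0.58, 0.7, 0.82, 0.94, 1.06, 1.18, 1.264, 1.264]
}}

```text
clock: 1.7
eef_pos: [553.5, -204.6, 150.0]
eef_rot: [-3.141, -0.0, 1.572]
wrist_force: [-0.5, 0.1, 0.5]
finger_gap: 94.0
finger_force: 0.0
```

Run:
```python
from h import *
s=telemetry.read_state();w=eyes.camera("wrist");print(s["eef_pos"],s["eef_rot"],s["joints"])
np.savez("w1.npz",px=w["pixels"],T=wristT(w,s))
cv2.imwrite("pics/w1.png",w["pixels"][:,:,::-1])
```

```text
[ 553.51131842 -204.60178019  149.97617425] [-3.14100677e+00 -2.20376390e-04  1.57187969e+00] [-4.16111231e-01  4.37144668e-01  1.46657113e+00 -3.80034634e-05
  1.23850178e+00 -4.17182253e-01]
```

View pics/w1.png

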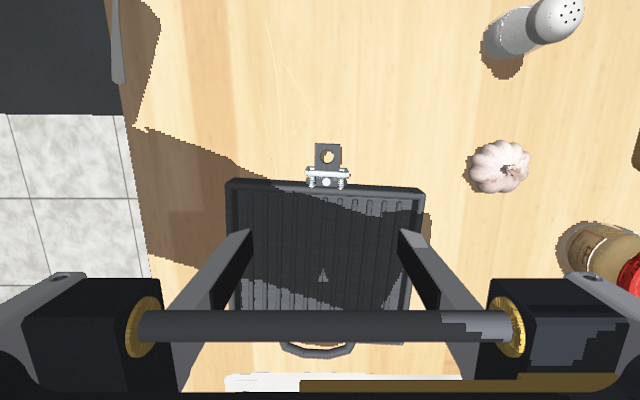

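Wrist view: tongue hole at about (329,156), rivet at (327,182), rim's near edge from (228,181) to (423,190). Nothing is near the slot apart from the garlic on the right.

Run:
```python
from h import *
w=eyes.camera("wrist");print([k for k in w],{k:w[k] for k in w if 'dist' in k})
d=np.load("w1.npz");im=d["px"];T=d["T"];g=im.max(2).astype(int)
# hole: bright inside dark tongue
sub=g[143:166,314:344]
b=(sub>130).astype(np.uint8)
n,l,st,ce=cv2.connectedComponentsWithStats(b)
for i in range(1,n): print("comp",st[i],ce[i]+[314,143])
for z in (24,31):
  for n,p in (("hole",(328.7,156.5)),("cornL",(228,181)),("cornR",(423,190)),("rivet",(327,182)),("tipL",(316,144)),("tipR",(341,144))):
    print(z,n,onz(w,*p,z,T).round(1))
# rim top edge far: for each col, first dark row
for u in (240,250,260,270,280,290,360,370,380,390,400,410):
    col=g[150:215,u]; print(u,150+int(np.argmax(col<75)),end='; ')
t=eyes.camera("top")
print("\ntop hole",onz(t,431.6,211.25,24).round(1),"fork",onz(t,339,240,33).round(1),"pin",onz(t,270.4,231.5,66).round(1), "blk",onz(t,271,233.5,33).round(1))
cv2.imwrite("pics/w1c.png",cv2.resize(im[130:200,215:435],None,fx=3.6,fy=3.6,interpolation=cv2.INTER_CUBIC)[:,:800,::-1])
```

```text
['pixels', 'fx', 'fy', 'cx', 'cy', 'T_tool_cam'] {}
comp [ 0  0  2 23 36] [314.36111111 152.58333333]
comp [ 3  0 27 23 81] [338.08641975 150.45679012]
comp [10  2  1  1  1] [324. 145.]
comp [10  8 11 12 97] [328.49484536 156.75257732]
24 hole [ 557.  -164.3   24. ]
24 cornL [ 451.7 -190.1   24. ]
24 cornR [ 656.7 -199.3   24. ]
24 rivet [ 555.3 -190.9   24. ]
24 tipL [ 544.  -151.7   24. ]
24 tipR [ 569.4 -151.6   24. ]
31 hole [ 556.9 -163.4   31. ]
31 cornL [ 454.1 -188.6   31. ]
31 cornR [ 654.3 -197.6   31. ]
31 rivet [ 555.3 -189.4   31. ]
31 tipL [ 544.2 -151.1   31. ]
31 tipR [ 569. -151.   31.]
240 178; 250 178; 260 179; 270 180; 280 181; 290 181; 360 185; 370 186; 380 186; 390 186; 400 187; 410 188; 
top hole [ 552.5 -164.6   24. ] fork [478.4  70.7  33. ] pin [495.2 237.6  66. ] blk [494.6 240.1  33. ]
```

View pics/w1c.png

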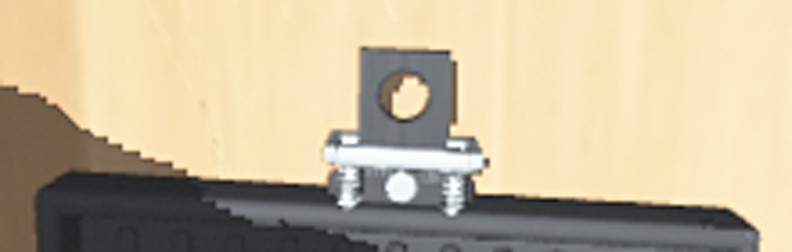

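{"fn": "play_rows", "kwargs": {
  "translation": [
    [-0.01, 0.03, 0],
    [-0.02, 0.08, 0],
    [-0.03, 0.13, 0],
    [-0.04, 0.18, 0],
    [-0.05, 0.23, 0],
    [-0.06, 0.28, 0],
    [-0.063, 0.305, 0],
    [-0.063, 0.305, 0],
    [-0.063, 0.305, 0]
  ],
  "yaw": [0, -0.02, -0.04, -0.06, -0.08, -0.1, -0.1, -0.1, -0.1]
}}

```text
clock: 2.98
eef_pos: [490.2, 98.6, 150.5]
eef_rot: [3.141, 0.0, 1.469]
wrist_force: [-0.1, -0.1, -0.0]
finger_gap: 93.9
finger_force: 0.0
```

Run:
```python
from h import *
s=telemetry.read_state();w=eyes.camera("wrist");print(s["eef_pos"],s["eef_rot"])
np.savez("w2.npz",px=w["pixels"],T=wristT(w,s))
im=w["pixels"]
t=eyes.camera("top")
for p in ((478.4,70.7,33),(495,238,66),(495,238,34)): print(proj(w,p,wristT(w,s)))
cv2.imwrite("pics/w2.png",cv2.resize(im[20:320,170:470],None,fx=2,fy=2,interpolation=cv2.INTER_CUBIC)[:,:,::-1])
```

```text
[490.16484595  98.56097659 150.54004732] [3.14138536e+00 1.33260791e-04 1.46929244e+00]
(np.float64(316.78203465781206), np.float64(222.9881056675982))
(np.float64(313.9578226873231), np.float64(39.005768038992045))
(np.float64(315.1580035737265), np.float64(47.9893579836901))
```

View pics/w2.png

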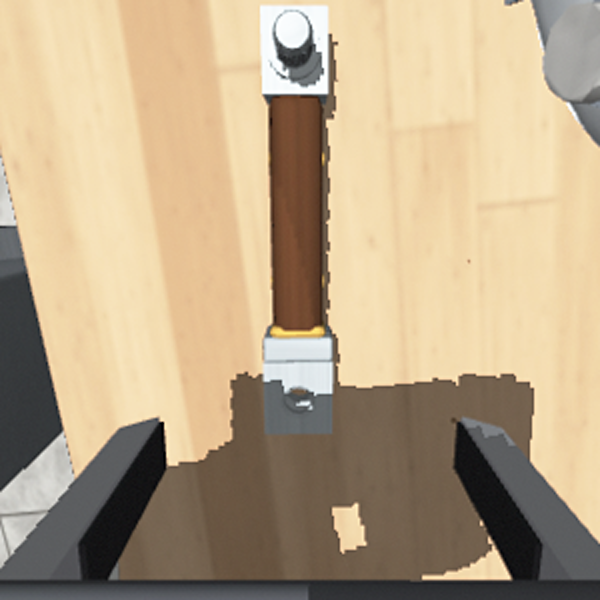

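Crop of wrist view: fork hole at full-image (319,219.5), knob top at about (316.5,30), grip from row 68 to 184 at column ~318. Nothing is near the handle.

Run:
```python
from h import *
w=eyes.camera("wrist");d=np.load("w2.npz");T=d["T"]
for n,p,z in (("fork",(319,219.5),33),("pin",(316.7,30),69),("blockL",(300.5,67.5),33),("blockR",(333.5,67.5),33),("forkTipL",(301.5,236.5),33),("forkTipR",(336.5,236.5),33),("gripL",(305,110),24),("gripR",(332.5,110),24),("gripL2",(306.5,170),24),("gripR2",(331.5,170),24)): print(n,onz(w,*p,z,T).round(1))
s=telemetry.read_state()["eef_pos"];print(s)
```

```text
fork [481.1  74.3  33. ]
pin [497.9 243.4  69. ]
blockL [479.8 223.3  33. ]
blockR [510.  220.3  33. ]
forkTipL [460.5  57.1  33. ]
forkTipR [497.8  53.3  33. ]
gripL [478.9 185.9  24. ]
gripR [505.9 183.2  24. ]
gripL2 [473.5 126.5  24. ]
gripR2 [499.3 123.9  24. ]
[490.24653406  98.59401957 150.44282924]
```

{"fn": "play_rows", "kwargs": {
  "translation": [
    [0, 0.03, 0],
    [0, 0.067, -0.03],
    [0, 0.067, -0.08],
    [0, 0.067, -0.12],
    [0, 0.067, -0.14],
    [0, 0.067, -0.146],
    [0, 0.067, -0.146]
  ],
  "yaw": [0, 0, 0, 0, 0, 0, 0],
  "hand": 1
}}

```text
clock: 4.0
eef_pos: [490.4, 166.4, 4.8]
eef_rot: [3.141, -0.0, 1.47]
wrist_force: [0.1, 0.9, 0.2]
finger_gap: 93.8
finger_force: 0.0
```

{"fn": "play_rows", "kwargs": {
  "translation": [
    [0, 0, 0],
    [0, 0, 0],
    [0, 0, 0],
    [0, 0, 0],
    [0, 0, 0],
    [0, 0, 0],
    [0, 0, 0],
    [0, 0, 0]
  ],
  "yaw": [0, 0, 0, 0, 0, 0, 0, 0],
  "hand": 0.2,
  "force": 20
}}

```text
clock: 5.0
eef_pos: [490.1, 166.7, 4.4]
eef_rot: [3.142, 0.0, 1.471]
wrist_force: [0.1, 0.2, 0.6]
finger_gap: 26.0
finger_force: 20.0
```

{"fn": "play_rows", "kwargs": {
  "translation": [
    [0, 0, 0.004],
    [0.005, -0.01, 0.004],
    [0.015, -0.035, 0.004],
    [0.028, -0.07, 0.004],
    [0.044, -0.105, 0.004],
    [0.058, -0.14, 0.004],
    [0.068, -0.165, 0.004],
    [0.073, -0.178, 0.004],
    [0.073, -0.178, 0.001],
    [0.073, -0.178, 0],
    [0.073, -0.178, 0]
  ],
  "yaw": [0, 0, 0.01, 0.02, 0.03, 0.04, 0.05, 0.05, 0.05, 0.05, 0.05]
}}

```text
clock: 6.38
eef_pos: [562.9, -10.6, 4.4]
eef_rot: [-3.141, -0.0, 1.522]
wrist_force: [-0.2, -0.7, -1.4]
finger_gap: 25.8
finger_force: 20.0
```

Run:
```python
from h import *
s=telemetry.read_state();w=eyes.camera("wrist");print(s["eef_pos"],s["eef_rot"],s["wrist_force"])
np.savez("w3.npz",px=w["pixels"],T=wristT(w,s))
im=w["pixels"];t=eyes.camera("top");np.savez("t3.npz",px=t["pixels"])
a=cv2.resize(t["pixels"][180:250,350:510],None,fx=5,fy=5,interpolation=cv2.INTER_CUBIC)
b=cv2.resize(im[180:400,170:570],None,fx=2,fy=2)[:250]
b=cv2.resize(im[150:400,160:480],None,fx=2.5,fy=2.5,interpolation=cv2.INTER_CUBIC)
for p in ((555.8,-164.3,24),(558.8,-104.4,33)): print(proj(w,p,wristT(w,s)))
cv2.imwrite("pics/w3.png",im[:,:,::-1]);cv2.imwrite("pics/t3.png",a[:,:,::-1])
```

```text
[562.90706823 -10.55314501   4.44538054] [-3.14145616e+00 -6.03818110e-05  1.52167740e+00] [-0.22869291 -0.72037988 -1.38416986]
(np.float64(325.9081996232005), np.float64(449.50167680960044))
(np.float64(326.2627469359311), np.float64(395.64838630743105))
```

View pics/w3.png

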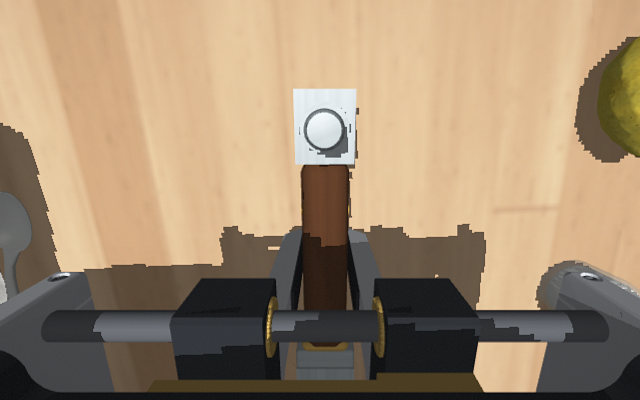

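Wrist view: grip is held squarely, knob top at (325,130), and the fork is hidden under the gripper. I'll check the fork and tongue with the top crop.

View pics/t3.png

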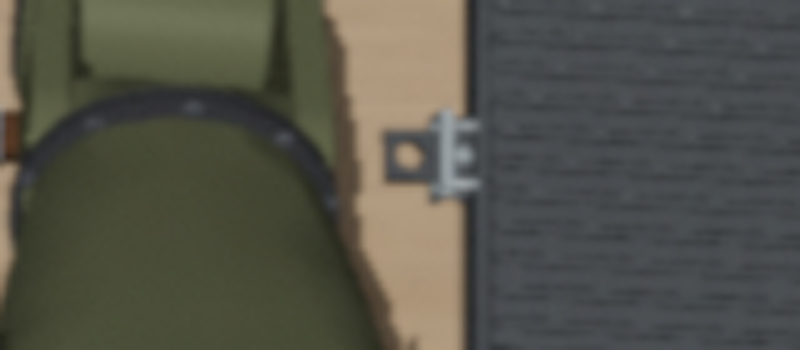

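Run:
```python
from h import *
w=eyes.camera("wrist");d=np.load("w3.npz");T=d["T"];print("pin",onz(w,324.5,130,69,T).round(1))
```

```text
pin [565.8  63.6  69. ]
```

Top crop: the tongue hole at (411,156) and the buffer are clear; the arm hides the fork. Wrist measurement puts the fork axis within 1 mm of the tongue line, so I'll slide in and watch the force.

{"fn": "play_rows", "kwargs": {
  "translation": [
    [0.0005, -0.006, 0],
    [0, -0.014, 0],
    [-0.0005, -0.022, 0],
    [-0.001, -0.03, 0],
    [-0.0012, -0.036, 0],
    [-0.0015, -0.042, 0],
    [-0.0018, -0.047, 0],
    [-0.002, -0.05, 0],
    [-0.002, -0.05, 0]
  ],
  "yaw": [0, 0, 0, 0, 0, 0, 0, 0, 0]
}}

```text
clock: 7.65
eef_pos: [561.1, -61.6, 4.4]
eef_rot: [3.142, 0.0, 1.521]
wrist_force: [-0.9, -0.4, -1.4]
finger_gap: 25.9
finger_force: 20.0
```

{"fn": "play_rows", "kwargs": {
  "translation": [
    [0, -0.001, 0],
    [0, -0.002, 0],
    [0, -0.003, 0],
    [0, -0.003, 0],
    [0, -0.003, 0]
  ],
  "yaw": [0, 0, 0, 0, 0]
}}

```text
clock: 8.28
eef_pos: [561.1, -64.4, 4.5]
eef_rot: [3.142, 0.0, 1.521]
wrist_force: [-0.6, -0.7, -1.6]
finger_gap: 25.8
finger_force: 20.0
```

{"fn": "play_rows", "kwargs": {
  "translation": [
    [0, -0.0005, 0],
    [0, -0.001, 0],
    [0, -0.0015, 0],
    [0, -0.002, 0],
    [0, -0.002, 0]
  ],
  "yaw": [0, 0, 0, 0, 0]
}}

```text
clock: 8.9
eef_pos: [561.1, -66.1, 4.5]
eef_rot: [3.142, -0.0, 1.521]
wrist_force: [0.1, 4.4, -1.9]
finger_gap: 26.3
finger_force: 20.0
```

{"fn": "play_rows", "kwargs": {
  "translation": [
    [0, -0.001, 0],
    [0, -0.002, 0],
    [0, -0.003, 0],
    [0, -0.003, 0],
    [0, -0.003, 0]
  ],
  "yaw": [0, 0, 0, 0, 0]
}}

```text
clock: 9.52
eef_pos: [561.1, -69.1, 4.4]
eef_rot: [-3.141, -0.0, 1.521]
wrist_force: [0.1, 5.4, -1.2]
finger_gap: 25.8
finger_force: 20.0
```

{"fn": "play_rows", "kwargs": {
  "translation": [
    [0, 0.001, 0],
    [0, 0.002, 0],
    [0, 0.002, 0]
  ],
  "yaw": [0, 0, 0]
}}

```text
clock: 9.9
eef_pos: [561.1, -67.3, 4.4]
eef_rot: [3.142, 0.0, 1.521]
wrist_force: [0.7, 2.0, -1.9]
finger_gap: 25.6
finger_force: 20.0
```

{"fn": "play_rows", "kwargs": {
  "translation": [
    [0, 0, 0],
    [0, 0, 0],
    [0, 0, 0],
    [0, 0, 0],
    [0, 0, 0.01],
    [0, 0, 0.04],
    [0, -0.01, 0.08],
    [0, -0.03, 0.11],
    [0, -0.045, 0.135],
    [0, -0.053, 0.146],
    [0, -0.053, 0.146],
    [0, -0.053, 0.146]
  ],
  "yaw": [0, 0, 0, 0, 0, 0, 0, 0, 0, 0, 0, 0],
  "hand": 0.75
}}

```text
clock: 11.4
eef_pos: [560.7, -119.7, 149.4]
eef_rot: [-3.14, -0.0, 1.521]
wrist_force: [-0.3, -0.4, -0.7]
finger_gap: 70.5
finger_force: 0.0
```

Run:
```python
from h import *
s=telemetry.read_state();w=eyes.camera("wrist");print(s["eef_pos"],s["eef_rot"],s["wrist_force"])
np.savez("w4.npz",px=w["pixels"],T=wristT(w,s))
im=w["pixels"]
a=cv2.resize(im[170:290,250:400],None,fx=5,fy=5,interpolation=cv2.INTER_CUBIC)[:450]
a=cv2.resize(im[190:270,270:390],None,fx=5,fy=5,interpolation=cv2.INTER_CUBIC) # 400x600
b=cv2.resize(im[10:90,280:370],None,fx=2.2222,fy=2.5,interpolation=cv2.INTER_CUBIC)
b=cv2.copyMakeBorder(b,0,400-b.shape[0],0,0,cv2.BORDER_CONSTANT)
cv2.imwrite("pics/w4.png",np.hstack([a,b])[:,:,::-1]);
```

```text
[ 560.70014127 -119.74496634  149.39294667] [-3.13999474e+00 -4.42354360e-04  1.52108846e+00] [-0.32780177 -0.41085778 -0.66941178]
```

View pics/w4.png

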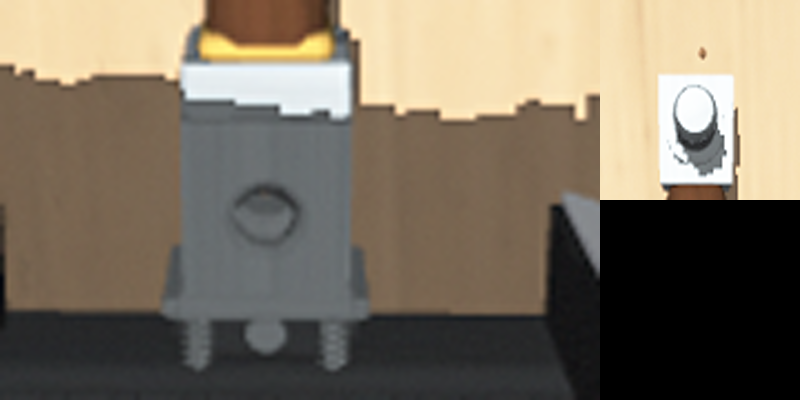

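Crop: fork is over the tongue, against the buffer; fork hole at full-image (323,232.8), rivet at (323.2,257.2), and knob top at (322.3,53.7). Fork and rivet are aligned sideways.

Run:
```python
from h import *
w=eyes.camera("wrist");d=np.load("w4.npz");T=d["T"]
f=onz(w,323,232.8,33,T);p=onz(w,322.3,53.7,69,T);r=onz(w,323.2,257.2,24,T);print(f,p,r,p-f)
# refine knob: bright circle vs block
im=d["px"].astype(int);g=im.max(2)
x=np.array([.05,.9988,0]);print("tongue hole est",r+26*x, "fork-tongue along",(f-r)@x-26)
```

```text
[ 556.27518897 -159.03060058   33.        ] [564.32395613   8.02455539  69.        ] [ 554.79373618 -191.90560853   24.        ] [  8.04876716 167.05515597  36.        ]
tongue hole est [ 556.09373618 -165.93680853   24.        ] fork-tongue along 6.909630573697598
```

{"fn": "play_rows", "kwargs": {
  "translation": [
    [0.001, 0.03, 0],
    [0.002, 0.08, 0],
    [0.003, 0.115, 0],
    [0.003, 0.128, -0.01],
    [0.003, 0.128, -0.05],
    [0.003, 0.128, -0.085],
    [0.003, 0.128, -0.105],
    [0.003, 0.128, -0.11],
    [0.003, 0.128, -0.11]
  ],
  "yaw": [0, 0, 0, 0, 0, 0, 0, 0, 0]
}}

```text
clock: 12.62
eef_pos: [564.1, 7.4, 40.4]
eef_rot: [-3.141, 0.0, 1.521]
wrist_force: [0.5, 0.8, 0.3]
finger_gap: 70.2
finger_force: 0.0
```

Run:
```python
from h import *
s=telemetry.read_state();w=eyes.camera("wrist");print(s["eef_pos"],s["wrist_force"])
T=wristT(w,s);np.savez("w5.npz",px=w["pixels"],T=T)
print(proj(w,[s["eef_pos"][0],s["eef_pos"][1],69],T))
im=w["pixels"];g=im.max(2)
u,v=map(int,proj(w,[s["eef_pos"][0],s["eef_pos"][1],69],T))
cv2.imwrite("pics/w5.png",cv2.resize(im[v-70:v+70,u-100:u+100],None,fx=4,fy=4,interpolation=cv2.INTER_CUBIC)[:,:,::-1]);print(u,v)
```

```text
[564.12759791   7.40265166  40.44501541] [0.47936738 0.82017667 0.31829278]
(np.float64(325.78449793487744), np.float64(263.43706733836126))
325 263
```

View pics/w5.png

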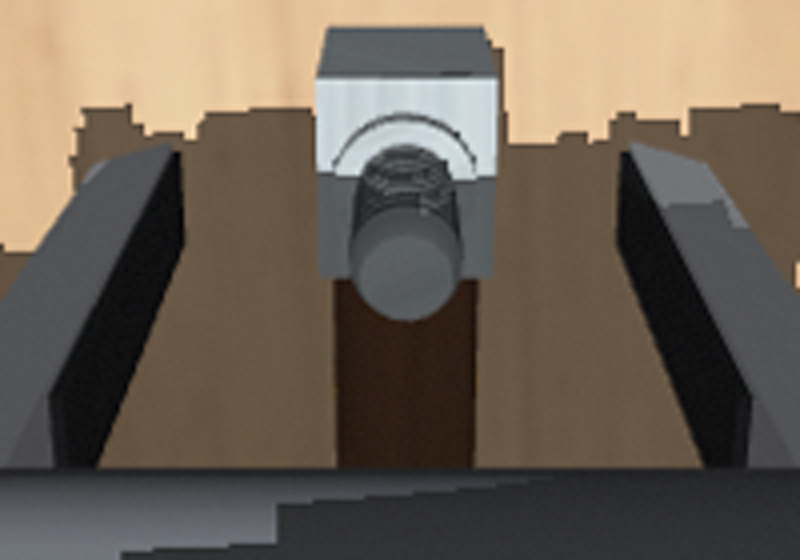

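Crop: knob top centre at full-image (326.8,260), which is 0.5 mm right and 1.6 mm ahead of the TCP axis. I'll correct for that, grip, and lift.

{"fn": "play_rows", "kwargs": {
  "translation": [
    [0.0005, 0.0015, 0],
    [0.0005, 0.0015, 0],
    [0.0005, 0.0015, 0],
    [0.0005, 0.0015, 0],
    [0.0005, 0.0015, 0],
    [0.0005, 0.0015, 0],
    [0.0005, 0.0015, 0]
  ],
  "yaw": [0, 0, 0, 0, 0, 0, 0],
  "hand": 0.1,
  "force": 30
}}

```text
clock: 13.55
eef_pos: [564.6, 9.2, 40.5]
eef_rot: [3.142, 0.0, 1.521]
wrist_force: [0.0, 0.5, -0.3]
finger_gap: 15.6
finger_force: 30.0
```

{"fn": "play_rows", "kwargs": {
  "translation": [
    [0, 0, 0.005],
    [0, 0, 0.015],
    [0, 0, 0.03],
    [0, 0, 0.04],
    [0, 0, 0.045],
    [0, 0, 0.045]
  ],
  "yaw": [0, 0, 0, 0, 0, 0]
}}

```text
clock: 14.3
eef_pos: [564.7, 9.2, 85.8]
eef_rot: [3.141, -0.0, 1.521]
wrist_force: [-0.2, 0.4, -0.6]
finger_gap: 15.5
finger_force: 30.0
```

{"fn": "play_rows", "kwargs": {
  "translation": [
    [-0.001, -0.01, 0],
    [-0.002, -0.04, 0],
    [-0.004, -0.08, 0],
    [-0.006, -0.12, 0],
    [-0.0075, -0.155, 0],
    [-0.0083, -0.17, 0],
    [-0.0083, -0.17, 0],
    [-0.0083, -0.17, 0]
  ],
  "yaw": [0, 0, 0, 0, 0, 0, 0, 0]
}}

```text
clock: 15.3
eef_pos: [556.3, -159.9, 85.3]
eef_rot: [-3.141, -0.0, 1.522]
wrist_force: [-0.2, -0.1, -0.7]
finger_gap: 15.5
finger_force: 30.0
```

{"fn": "play_rows", "kwargs": {
  "translation": [
    [0, 0, -0.006],
    [0, 0, -0.012],
    [0, 0, -0.016],
    [0, 0, -0.019],
    [0, 0, -0.022],
    [0, 0, -0.022]
  ],
  "yaw": [0, 0, 0, 0, 0, 0]
}}

```text
clock: 16.05
eef_pos: [556.2, -160.8, 63.3]
eef_rot: [-3.141, -0.0, 1.521]
wrist_force: [0.6, -0.3, -2.4]
finger_gap: 15.3
finger_force: 30.0
```

{"fn": "play_rows", "kwargs": {
  "translation": [
    [0, -0.0005, -0.001],
    [0, -0.001, -0.002],
    [0, -0.0015, -0.003],
    [0, -0.0015, -0.004],
    [0, -0.0015, -0.004]
  ],
  "yaw": [0, 0, 0, 0, 0]
}}

```text
clock: 16.68
eef_pos: [556.6, -161.7, 59.8]
eef_rot: [3.141, -0.001, 1.521]
wrist_force: [-1.0, 5.9, 4.3]
finger_gap: 15.4
finger_force: 30.0
```

{"fn": "play_rows", "kwargs": {
  "translation": [
    [0, -0.0003, -0.001],
    [0, -0.0006, -0.002],
    [0, -0.001, -0.003],
    [0, -0.001, -0.003]
  ],
  "yaw": [0, 0, 0, 0]
}}

```text
clock: 17.18
eef_pos: [556.6, -162.7, 56.8]
eef_rot: [3.141, -0.001, 1.521]
wrist_force: [0.6, 6.8, 3.2]
finger_gap: 15.2
finger_force: 30.0
```

{"fn": "play_rows", "kwargs": {
  "translation": [
    [0, -0.0003, -0.001],
    [0, -0.0006, -0.002],
    [0, -0.0006, -0.003],
    [0, -0.0006, -0.004],
    [0, -0.0006, -0.004]
  ],
  "yaw": [0, 0, 0, 0, 0]
}}

```text
clock: 17.8
eef_pos: [556.5, -163.3, 52.7]
eef_rot: [3.141, -0.001, 1.521]
wrist_force: [0.5, 6.4, 2.5]
finger_gap: 15.5
finger_force: 30.0
```

{"fn": "play_rows", "kwargs": {
  "translation": [
    [0, 0, -0.001],
    [0, 0, -0.002],
    [0, 0, -0.003],
    [0, 0, -0.003]
  ],
  "yaw": [0, 0, 0, 0]
}}

```text
clock: 18.3
eef_pos: [556.6, -163.5, 49.9]
eef_rot: [3.141, -0.0, 1.521]
wrist_force: [-1.5, 5.2, 5.9]
finger_gap: 15.1
finger_force: 30.0
```

{"fn": "play_rows", "kwargs": {
  "translation": [
    [0, 0, -0.001],
    [0, 0, -0.002],
    [0, 0, -0.003],
    [0, 0, -0.003]
  ],
  "yaw": [0, 0, 0, 0]
}}

```text
clock: 18.8
eef_pos: [556.5, -163.8, 47.0]
eef_rot: [3.141, -0.0, 1.521]
wrist_force: [-1.5, 4.2, 5.8]
finger_gap: 15.4
finger_force: 30.0
```

{"fn": "play_rows", "kwargs": {
  "translation": [
    [0, 0, -0.001],
    [0, 0, -0.002],
    [0, 0, -0.003],
    [0, 0, -0.003]
  ],
  "yaw": [0, 0, 0, 0]
}}

```text
clock: 19.3
eef_pos: [556.5, -163.8, 43.9]
eef_rot: [3.141, -0.0, 1.521]
wrist_force: [-2.1, 4.1, 5.5]
finger_gap: 15.3
finger_force: 30.0
```

{"fn": "play_rows", "kwargs": {
  "translation": [
    [0, 0, -0.001],
    [0, 0, -0.002],
    [0, 0, -0.003],
    [0, 0, -0.003]
  ],
  "yaw": [0, 0, 0, 0]
}}

```text
clock: 19.8
eef_pos: [556.4, -163.8, 40.9]
eef_rot: [3.141, 0.0, 1.521]
wrist_force: [-1.6, 3.0, 5.8]
finger_gap: 15.4
finger_force: 30.0
```

{"fn": "play_rows", "kwargs": {
  "translation": [
    [0, 0, -0.0005],
    [0, 0, -0.0007],
    [0, 0, -0.0007],
    [0, 0, -0.0007]
  ],
  "yaw": [0, 0, 0, 0]
}}

```text
clock: 20.3
eef_pos: [556.5, -163.8, 40.5]
eef_rot: [3.141, -0.0, 1.521]
wrist_force: [-2.6, 4.0, 10.4]
finger_gap: 15.5
finger_force: 30.0
```

{"fn": "play_rows", "kwargs": {
  "translation": [
    [0, 0, -0.0003],
    [0, 0, -0.0003]
  ],
  "yaw": [0, 0]
}}

```text
clock: 20.55
eef_pos: [556.5, -163.8, 40.5]
eef_rot: [3.141, 0.0, 1.521]
wrist_force: [-4.5, 5.8, 12.1]
finger_gap: 15.4
finger_force: 30.0
```

{"fn": "play_rows", "kwargs": {
  "translation": [
    [0, 0, 0],
    [0, 0, 0],
    [0, 0, 0],
    [0, 0, 0],
    [0, 0, 0.005],
    [0, 0, 0.03],
    [0, 0, 0.07],
    [0, 0.03, 0.11],
    [0, 0.03, 0.11],
    [0, 0.03, 0.11]
  ],
  "yaw": [0, 0, 0, 0, 0, 0, 0, 0, 0, 0],
  "hand": 0.6
}}

```text
clock: 21.8
eef_pos: [556.0, -134.0, 148.9]
eef_rot: [-3.141, -0.0, 1.521]
wrist_force: [0.2, -0.9, -0.0]
finger_gap: 56.4
finger_force: 0.0
```

Run:
```python
from h import *
s=telemetry.read_state();w=eyes.camera("wrist");T=wristT(w,s);im=w["pixels"]
print(s["eef_pos"],s["wrist_force"])
f=[556.3,-163.6]
for z in (33,37,69): print(z,proj(w,f+[z],T))
cv2.imwrite("pics/w6.png",im[:,:,::-1])
u,v=map(int,proj(w,f+[50],T));cv2.imwrite("pics/w6.png",cv2.resize(im[max(v-75,0):v+75,u-100:u+100],None,fx=4,fy=4,interpolation=cv2.INTER_CUBIC)[:,:,::-1]);print(u,v)
```

```text
[ 556.01570111 -134.01318773  148.86254642] [ 0.17420894 -0.88614404 -0.04922958]
33 (np.float64(326.899143025497), np.float64(224.148033102848))
37 (np.float64(326.92640475443335), np.float64(225.4740522545258))
69 (np.float64(327.1716017412025), np.float64(237.4005115465393))
327 230
```

View pics/w6.png

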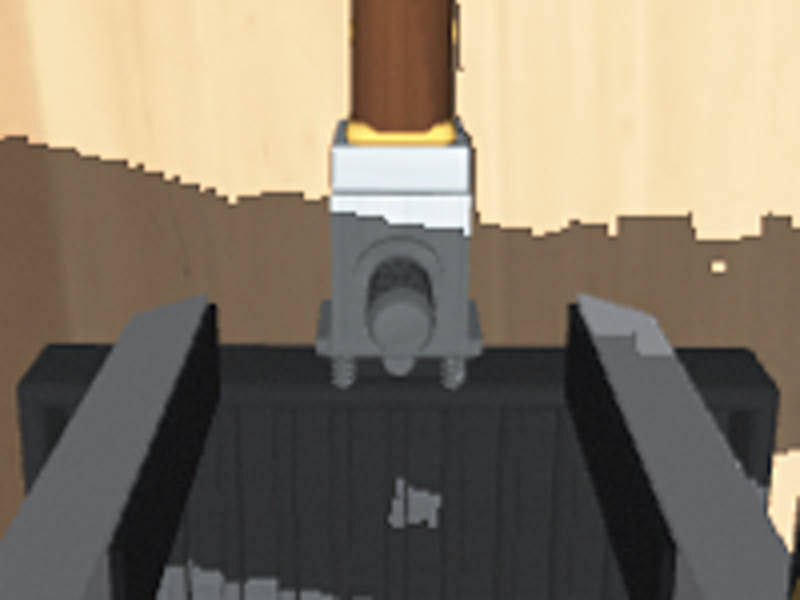

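The pin stands upright in the fork with its collar flat on the fork: knob top at full-image (327,235), as predicted for a seated pin. The gripper is clear, so I'll hand the job in.

```bash
python3 -c "
from h import *
print(manip.sign_off())"
```

```text
the job is handed in; nothing more can be done
None
```

The handle is on the griddle's tongue, with the pin drawn down through both, its collar seated on the fork and the gripper clear; I handed the job in at about 22 s, with no verdict returned.

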